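# Tap the plaster finial true on the banding wheel

## Robot

A 6-joint arm with a two-finger parallel gripper is mounted at the origin on the work surface. World frame = base frame: x ahead of the robot, y to its left, z up, the work surface at z = 0. Lengths are in m, angles in degrees, forces in N, time in s.
With the tool pointing down it reaches from about 0.25 to 0.725 m from the base axis. Payload 9.7 kg.
Tool frame: the origin (TCP) lies at the very end of the fingers, on their centre line; the grasp point (between the pads) lies grasp_offset behind it (grasp_offset is the distance from the TCP to the grasp point, in m); z points along the fingers, y is the line along which they close (so a half turn about z gives the same grasp; the last joint's range is limited). The gripper opens to 85 mm and grips with 20 to 120 N. Pads are 22 mm wide; open, the fingers measure 114 mm over their backs; the gripper's body (76 mm by 85 mm) begins 54 mm behind the grasp point. The pads swing forward as they close: fully open they stand 13 mm farther back than shut.
Start: joints at [-66.578, 4.979, 10.078, 95.1, 0, 90], TCP at [0.219, -0.505, 0.208] pointing down, gripper open.
Joint ranges: [-179.16, 179.16], [-48.56, 103.87], [-65.8, 70.77], [-126.05, 130.52], [-82.76, 87.17], [-180, 180]. Speed limits (degrees/s): [127.2, 127.2, 147.25, 180, 180, 180].

## Interface

Orientations are given as [roll, pitch, yaw] about the fixed x, y, z axes, in that order (R = Rz(yaw) Ry(pitch) Rx(roll)).
In Python, from workcell import get_obs, camera, calibration, job_done, recognise, cut_out, mark_of, grasp_offset gives the robot as it stands.
- The arm moves only by the tool servo_tool, never from a script. Its argument "moves" is a list of rows, each a list of 3 entries, a list of its own where there are three numbers: the turn, a rotation vector about the tool's x, y, z in degrees, then the shift along the tool's x, y, z in m, then the opening in per cent of the stroke, from 0 (shut) to 100 (fully open). In form: [[[ax, ay, az], [x, y, z], claw], ...]. A call has 1 to 12 rows; each row shifts and turns the commanded pose from where the row before left it, along the tool's axes as they then stand; what a row does not reach is not made up. A row lasts 1/10 s, in which the tool goes at most 50 mm and 8.59 degrees, less where a joint would pass 70% of its speed; a pose out of reach is approached as far as the arm can. A call is refused whole if a number of a shift passes 0.05 or a number of a turn 8.59, either way. A call with a gripper value outside its range is refused whole. The fingers move at their own pace and stop on an object; "force" is the grip in N (left out, the last holds). Time passes only in rows, so rows that do not move let the fingers close. It gives the time, the measured TCP pose, the force, the opening and the grip force at its end, in the units of the state.
- get_obs(): the state, without advancing time (a new reading comes with each control period).
- camera(name): name is "scene" or "top" or "wrist"; returns (picture, depth): 384x512x3 uint8, red, green, blue; 384x512 float32, m along the optical axis (not along the pixel's ray), 0 where there is no reading.
- calibration(name): a dict with "camera_matrix" (3x3 intrinsics, pixels), "R" (3x3) and "t" (3): a world point X has camera coordinates R X + t. Camera axes: x right, y down, z forward; pixel columns grow to the right and rows downward; lengths in m; the calibration is good to about 2 mm. A picture is of the moment at which its call begins: read the wrist's pose just before it. calibration takes no time and is no camera call; for the wrist camera it gives the pose at the moment of the call.
- job_done(): hands the job in; it is judged then, once.
Trained networks look in the newest picture that a camera, given by its name, has taken for a name from the list of things; names that differ only in an ending like _2 or _b are one class to them, and where a whole thing is asked for, a point or a joint stands for the part that bears it (a point fixed in the world has none). Each returns a list of dicts, best first, with "score" (0 to 1); they miss things now and then, are a little off and sometimes report something else, mostly with a low value. They report only what shows in the picture. A call takes as long as a camera call. They do not tell look-alikes from the thing itself.
- recognise(name, camera): "xyz" ([x, y, z] in m, in the coordinates of the camera as it stood for that picture, good to about 4 mm: the middle of the surface that is visible of it).
- cut_out(name, camera): "mask" (384x512 bool, what is visible of it).
- mark_of(name, camera): "xyz" ([x, y, z] in m, in the coordinates of the camera as it stood for that picture, good to about 4 mm: a listed point, or the origin of a listed thing).
The state is a dict: "time": time; "q": joint angles; "qd": joint speeds; "joint_efforts": joint torques, N m; "ee_pos": TCP position; "tcp_rot": TCP orientation; "wrist_force": force on the tool from outside, world axes, zero at the start; "torque": the same for the moment, N m; "opening": finger opening in m; "grasp_force": force on a finger pad.
Only numpy, scipy, OpenCV 4.12 (cv2) and the standard library are available. Lean on these libraries where they do the work, as an engineer would, in place of code of your own. Each camera call takes 0.05 s, during which the arm holds its last target. There are 200 camera calls.

## Task

The little plaster urn finial stands off-centre on the banding wheel. With the gripper's fingertips, nudge it gently sideways at its foot with light taps until it stands upright in the middle of the wheel, with its foot inside the smallest ring marked on the wheel head all the way round. It is wobbly: do not pinch it, lift it, tip it or send it flying, leave the other things on the bench where they are, and finish with the hand clear.

Things in the scene. Friction and masses are not known exactly. Their poses are not given: they have to be found in the camera images.
- finial: Plaster urn finial, upright on the wheel head, 18-34 mm off centre. Origin: centre of underside, z up. 74 mm tall, 0.10-0.17 kg. Standing face only 35 mm across; widest part is the round foot, 50 mm across, 5-12 mm up; neck 19 mm across at 26 mm; belly 45 at 46; knob 17 at 68. Friction about 0.5-0.7: a slow push on the foot slides it and it stops with the push; a push at belly or knob tips it.
- wheel_centre (a point): Centre of the wheel head's flat top, on the wheel's axis, 65 mm above the bench, z up. The head is a dark iron disc 130 mm across, 11 mm thick, with three pale rings marked on its top, inner radii 31, 43 and 55 mm. A centred finial's foot leaves 6 mm to the smallest ring all round.
- wheel: Banding wheel (modeller's turntable) that carries the head: dark cast-iron foot 104 mm across, bedded to the bench with dabs of plaster, does not move. Origin: centre of its underside on the bench, on the axis, z up; yaw arbitrary. The head turns on a bearing stiff with plaster dust: light taps on the finial hardly turn it, and its angle does not matter.
- spray_can: Bystander, loose: upright white spray can with an orange band, 65 mm across, 180 mm tall. Origin at the centre of its underside.
- spare_finial: Bystander, loose: a second finial of the same shape and size, standing on the bench (not on the wheel). Origin at the centre of its underside. Leave it alone.
- trowel: Bystander, loose: small trowel lying flat, 245 mm long: wooden handle 115 mm long and 28 mm across, from the origin to its -x; dark steel blade 36 mm wide and 3 mm thick from 37 to 131 mm along its +x. Origin on the bench under the joint of handle and neck.
- running_mould: Bystander, loose: wooden running mould crusted with plaster: a slipper board 45 x 240 x 22 mm (x, y, z) centred on the origin, with an upright stock 20 mm thick and 75 mm tall that runs from it to 216 mm along its +x and bears a sheet-metal profile, and a brace. Origin at the centre of the slipper's underside.
Not all that is in view belongs to the job. Leave any purple or yellow look-alike of the finial alone.

How it is judged:
By the outcome, as a careful person would: the job done as asked, in the order asked, and still so for the second after the job is handed in, with the robot touching nothing.
It also fails if it takes over 45 s, if anything falls off the work surface, if the arm or the gripper's body presses on something with over 40 N, if the wrist force passes 120 N, or if a joint passes its speed limit or range.

## Working session

There is one attempt and no reset: what is moved stays moved. The work goes in short steps, Python scripts to look and compute and a tool call to move; the robot and the scene stay as the last step left them, time stands still between calls to the robot, and variables do not carry over. Pictures are saved under pics/ and viewed, at most 10 in all, crops included, and the job is handed in when it is done.

Besides the shell and the picture viewer there is one more tool, called after "Emit:" by a JSON object that holds its "method" and its "body", one argument or row to a line. servo_tool: Moves the arm, as the interface text tells. Its arguments: {"type":"object","properties":{"moves":{"type":"array"},"force":{"type":"number"}},"required":["moves"]}

```bash
mkdir -p pics
cat > h.py <<'E'
import numpy as np, cv2
from workcell import *
def w(p,c):
    return c["R"].T@(np.array(p)-c["t"])
def cloud(d,c):
    K=c["camera_matrix"];v,u=np.indices(d.shape)
    P=np.stack([(u-K[0,2])/K[0,0]*d,(v-K[1,2])/K[1,1]*d,d],-1)
    return (P-c["t"])@c["R"]
def pix(X,c):
    p=c["camera_matrix"]@(c["R"]@np.array(X)+c["t"]);return (p[:2]/p[2]).round(1)
E
python3 - <<'E'
from h import *
o=get_obs();print(o["time"],o["ee_pos"],o["tcp_rot"],o["opening"],grasp_offset)
ims=[]
for n in("scene","top"):
    im,d=camera(n);c=calibration(n);ims.append(im)
    for t in("finial","wheel_centre","wheel","spray_can","spare_finial","trowel","running_mould"):
        for r in mark_of(t,n)[:3]:
            X=w(r["xyz"],c);print(n,t,round(r["score"],2),X.round(3),pix(X,c))
    print(w([0,0,0],c))
cv2.imwrite("pics/a.png",cv2.cvtColor(cv2.resize(np.vstack(ims),(450,600)) if 0 else np.hstack([cv2.resize(i,(400,300)) for i in ims]),cv2.COLOR_RGB2BGR))
E
```

```text
0.0 [ 0.21852889 -0.50443472  0.20698749] [-1.79924225e+02 -7.12292401e-04  2.34217152e+01] 0.08530284738875529 0.0187
scene finial 0.9 [ 0.56   0.07  -0.004] [267.3 225.3]
scene finial 0.62 [ 0.385 -0.073 -0.002] [293. 181.]
scene finial 0.61 [ 0.56  -0.237 -0.005] [221.8 169. ]
scene wheel_centre 0.65 [ 0.531 -0.08   0.061] [252.2 175.7]
scene wheel 0.97 [ 0.53  -0.079 -0.002] [251.8 192.3]
scene spray_can 0.72 [0.45  0.284 0.003] [347.3 262.1]
scene spray_can 0.64 [ 0.529 -0.075  0.062] [253.5 176.1]
scene spare_finial 0.65 [ 0.473 -0.349  0.   ] [230.8 145.6]
scene trowel 0.93 [ 0.716 -0.075  0.   ] [195.8 210.2]
scene running_mould 0.61 [0.688 0.287 0.002] [265.7 298.3]
[1.0014786  0.77163886 0.76348558]
top finial 0.69 [ 0.558  0.071 -0.001] [219.1 205.2]
top finial 0.65 [ 0.548 -0.096  0.068] [286.6 205.4]
top finial 0.61 [ 0.555 -0.235  0.002] [337.4 203.6]
top wheel_centre 0.64 [ 0.53  -0.077  0.068] [279.2 213.4]
top wheel 0.97 [ 0.531 -0.076  0.001] [276.4 214.2]
top spray_can 0.92 [ 0.447  0.282 -0.002] [135.9 250.7]
top spare_finial 0.96 [ 0.48  -0.346  0.001] [381.7 231.9]
top trowel 0.63 [ 0.715 -0.076  0.001] [274.3 144. ]
top trowel 0.32 [0.696 0.29  0.   ] [133.7 153.8]
top trowel 0.3 [ 0.447  0.28  -0.005] [137.4 250.3]
top running_mould 0.69 [ 0.694  0.29  -0.001] [133.6 154.8]
[0.48288073 0.00428268 0.96188525]
```

View pics/a.png

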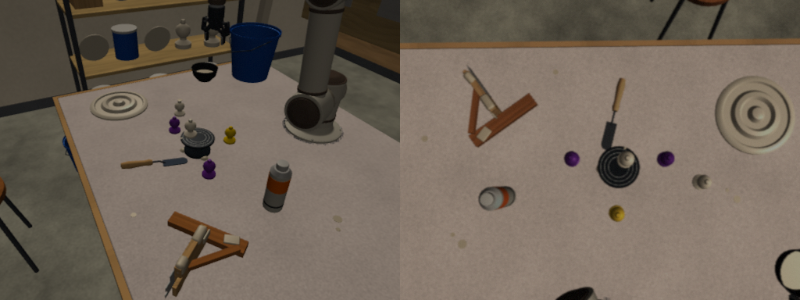

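Candidates (top picture, 512-px): plaster finial on the wheel (287,205); purple (219,205) and (337,204); yellow around (275,273); spare on the bench (382,232). I choose the white one on the wheel and check it in a crop.

```bash
cat >> h.py <<'E'
from scipy.optimize import least_squares
def circ(p):
    s=least_squares(lambda a:np.hypot(p[:,0]-a[0],p[:,1]-a[1])-a[2],[*p.mean(0),.03],loss="soft_l1",f_scale=.001)
    return s.x
def hull_fit(P,lo,hi,c0,R,r):
    # centre of disc of radius r whose edge is the outermost points in height band
    Q=P[(P[...,2]>lo)&(P[...,2]<hi)&(np.hypot(P[...,0]-c0[0],P[...,1]-c0[1])<R)][:,:2].astype(np.float32)
    return len(Q),cv2.minEnclosingCircle(Q)
E
python3 - <<'E'
from h import *
for n in("top","scene"):
    im,d=camera(n);c=calibration(n);P=cloud(d,c)
    c0=np.array([.531,-.078])
    rr=np.hypot(P[...,0]-c0[0],P[...,1]-c0[1])
    top=(abs(P[...,2]-.065)<.006)&(rr<.075)
    print(n,"wheel",top.sum(),np.median(P[...,2][top]),cv2.minEnclosingCircle(P[top][:,:2].astype(np.float32)))
    f=(P[...,2]>.072)&(rr<.07)&(d>0)
    print(f.sum(),P[...,2][f].max())
    for lo,hi in((.07,.08),(.1,.12),(.128,.15)):
        print(lo,hull_fit(P,lo,hi,c0,.065,.025))
    k=P[f&(P[...,2]>.128)];print("knob",k.mean(0))
    if n=="top": cv2.imwrite("pics/b.png",cv2.cvtColor(cv2.resize(im[165:265,225:335],(660,600),interpolation=cv2.INTER_CUBIC),cv2.COLOR_RGB2BGR))
E
```

```text
top wheel 1904 0.06501258741503071 ((0.5302883982658386, -0.07995357364416122), 0.06518640369176865)
372 0.14234966193997822
0.07 (60, ((0.5393782258033752, -0.08237086236476898), 0.03685632720589638))
0.1 (80, ((0.5512834191322327, -0.09958625584840775), 0.022387569770216942))
0.128 (48, ((0.548403799533844, -0.0992911234498024), 0.010746682994067669))
knob [ 0.55066317 -0.09901641  0.13692054]
scene wheel 756 0.06453341329127775 ((0.5312204360961914, -0.077922023832798), 0.06738155335187912)
307 0.13953536596068078
0.07 (84, ((0.5543486475944519, -0.09697997570037842), 0.02619953267276287))
0.1 (82, ((0.5540144443511963, -0.0944720059633255), 0.02110750414431095))
0.128 (21, ((0.5533024072647095, -0.09688466787338257), 0.006709364242851734))
knob [ 0.55439901 -0.09474753  0.13546431]
```

View pics/b.png

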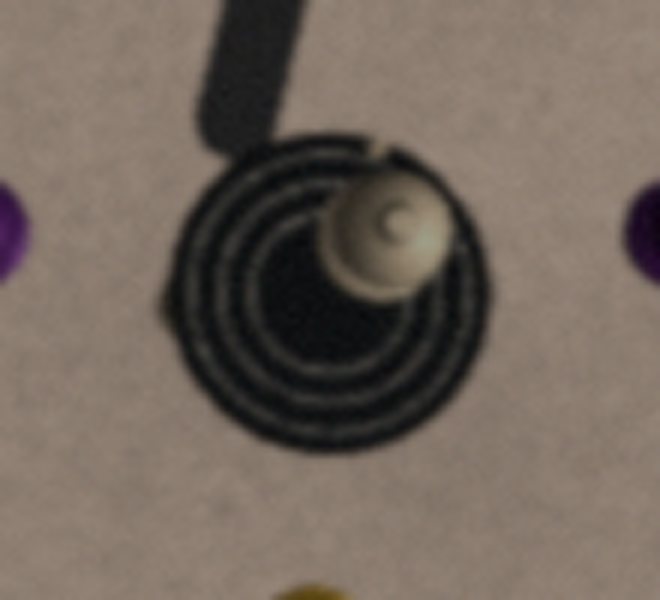

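The crop shows the plain white finial at (390,225), up and to the right of the wheel centre at (330,292), with its foot over the rings. That matches the measured offset of about (+21, -18) mm. I'll push along (-0.76, +0.65), with the two fingertips set as a shallow V.

Emit:
{"method": "servo_tool", "body": {
  "moves": [
    [[0,0,0],[0.0448,-0.017,0],35],
    [[0,0,0],[0.0448,-0.017,0],35],
    [[0,0,0],[0.0448,-0.017,0],35],
    [[0,0,0],[0.0448,-0.017,0],35],
    [[0,0,0],[0.0448,-0.017,0],35],
    [[0,0,0],[0.0448,-0.017,0],35],
    [[0,0,0],[0.0448,-0.017,0],35],
    [[0,0,0],[0.0448,-0.017,0],35],
    [[0,0,0],[0.0448,-0.017,0],35],
    [[0,0,0],[0.0448,-0.017,0],35],
    [[0,0,0],[0.0448,-0.017,0],35]
  ]
}}

```text
time: 2.0
ee_pos: [0.5977, -0.1355, 0.2078]
tcp_rot: [180.0, -0.0, 23.4]
wrist_force: [0.7, -1.0, -0.1]
opening: 0.0301
grasp_force: 0.0
```

Emit:
{"method": "servo_tool", "body": {
  "moves": [
    [[0,0,8],[0,0,0],35],
    [[0,0,8],[0,0,0],35],
    [[0,0,8],[0,0,0],35],
    [[0,0,8],[0,0,0],35],
    [[0,0,8],[0,0,0],35],
    [[0,0,8],[0,0,0],35],
    [[0,0,8],[0,0,0],35],
    [[0,0,8],[0,0,0],35],
    [[0,-7.5,0],[0,0,0],35],
    [[0,-7.5,0],[0,0,0],35],
    [[0,0,0],[0,0,0],35]
  ]
}}

```text
time: 3.1
ee_pos: [0.5492, -0.2565, 0.1994]
tcp_rot: [-174.3, 15.8, -26.4]
wrist_force: [0.6, -0.2, -1.7]
opening: 0.0297
grasp_force: 0.0
```

```bash
cat > st.py <<'E'
from h import *
from scipy.spatial.transform import Rotation as Ro
def state():
    o=get_obs();R=Ro.from_euler("xyz",o["tcp_rot"],degrees=True).as_matrix()
    print("t",o["time"],"p",np.round(o["ee_pos"],4),"rot",np.round(o["tcp_rot"],1),"open",round(o["opening"],4),"F",np.round(o["wrist_force"],1))
    return o,R
E
python3 - <<'E'
from st import *
o,R=state();print(R.round(3))
im,d=camera("wrist");c=calibration("wrist");print(w([0,0,0],c))
for t in("finial","wheel_centre"):
    for r in mark_of(t,"wrist")[:3]: print(t,round(r["score"],2),w(r["xyz"],c).round(4))
cv2.imwrite("pics/c.png",im[...,::-1])
E
```

```text
t 3.1 p [ 0.5492 -0.2565  0.1994] rot [-174.3   15.8  -26.4] open 0.0297 F [ 0.6 -0.2 -1.7]
[[ 0.862 -0.467 -0.198]
 [-0.428 -0.879  0.21 ]
 [-0.272 -0.096 -0.958]]
[ 0.63930811 -0.31954928  0.3440728 ]
finial 0.9 [0.5628 0.0735 0.0049]
finial 0.83 [ 0.5568 -0.235  -0.0022]
finial 0.77 [ 0.5467 -0.0965  0.0667]
wheel_centre 0.77 [ 0.5316 -0.0806  0.0661]
```

View pics/c.png

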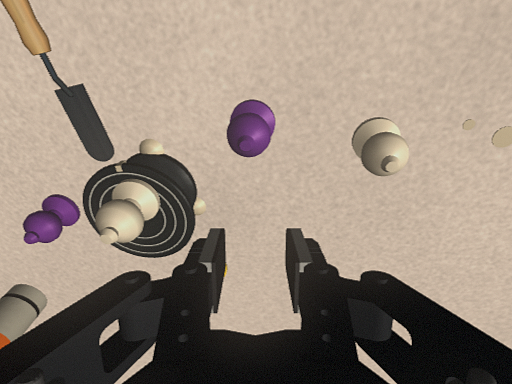

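Run:
```python
from st import *
o,R=state();print(np.round(o["q"],1),np.round(o["qd"],1))
```

```text
t 3.25 p [ 0.5481 -0.2551  0.2079] rot [-174.3   14.8  -26.4] open 0.0297 F [-0.8  0.1  0.2]
[-27.7  30.8  40.5 114.7   5.4 178.7] [ 0.2 -4.8 -1.1  0.1 -0.1 -0. ]
```

Emit:
{"method": "servo_tool", "body": {
  "moves": [
    [[0,0,0],[0,0,0],35],
    [[0,0,0],[0,0,0],35]
  ]
}}

```text
time: 3.45
ee_pos: [0.5474, -0.2546, 0.2111]
tcp_rot: [-174.3, 14.6, -26.4]
wrist_force: [-0.7, 0.1, 0.1]
opening: 0.0297
grasp_force: 0.0
```

Run:
```python
from st import *
o,R=state();print(np.round(o["q"],1),np.round(o["qd"],1))
```

```text
t 3.45 p [ 0.5474 -0.2546  0.2111] rot [-174.3   14.6  -26.4] open 0.0297 F [-0.7  0.1  0.1]
[-27.7  30.4  40.5 114.7   5.4 178.7] [-0.   0.5  0.3  0.2  0.   0. ]
```

```bash
cat >> st.py <<'E'
def goal(yaw,tilt):
    Y=np.radians(yaw);Rd=np.array([[np.cos(Y),np.sin(Y),0],[np.sin(Y),-np.cos(Y),0],[0,0,-1]])
    return Rd@Ro.from_euler("y",tilt,degrees=True).as_matrix()
E
python3 - <<'E'
from st import *
o,R=state();G=goal(139.4,15);v=Ro.from_matrix(R.T@G).as_rotvec(degrees=True)
print(v,np.linalg.norm(v),v/20, Ro.from_matrix(R.T@goal(139.4,0)).as_rotvec(degrees=True))
E
```

```text
t 3.45 p [ 0.5474 -0.2546  0.2111] rot [-174.3   14.6  -26.4] open 0.0297 F [-0.7  0.1  0.1]
[  -0.37085912   -2.98294568 -166.19868698] 166.22586759225632 [-0.01854296 -0.14914728 -8.30993435] [ -22.10341085   -5.5887932  -165.0453455 ]
```

Emit:
{"method": "servo_tool", "body": {
  "moves": [
    [[0,-0.15,-8.31],[0,0,0],35],
    [[0,-0.15,-8.31],[0,0,0],35],
    [[0,-0.15,-8.31],[0,0,0],35],
    [[0,-0.15,-8.31],[0,0,0],35],
    [[0,-0.15,-8.31],[0,0,0],35],
    [[0,-0.15,-8.31],[0,0,0],35],
    [[0,-0.15,-8.31],[0,0,0],35],
    [[0,-0.15,-8.31],[0,0,0],35],
    [[0,-0.15,-8.31],[0,0,0],35],
    [[0,-0.15,-8.31],[0,0,0],35]
  ]
}}

```text
time: 4.45
ee_pos: [0.5474, -0.2547, 0.2104]
tcp_rot: [-163.9, -2.8, 56.1]
wrist_force: [0.7, -0.1, -0.0]
opening: 0.0298
grasp_force: 0.0
```

Emit:
{"method": "servo_tool", "body": {
  "moves": [
    [[0,-0.15,-8.31],[0,0,0],35],
    [[0,-0.15,-8.31],[0,0,0],35],
    [[0,-0.15,-8.31],[0,0,0],35],
    [[0,-0.15,-8.31],[0,0,0],35],
    [[0,-0.15,-8.31],[0,0,0],35],
    [[0,-0.15,-8.31],[0,0,0],35],
    [[0,-0.15,-8.31],[0,0,0],35],
    [[0,-0.15,-8.31],[0,0,0],35],
    [[0,-0.15,-8.31],[0,0,0],35],
    [[0,-0.15,-8.31],[0,0,0],35],
    [[0,0,0],[0,0,0],35]
  ]
}}

```text
time: 5.55
ee_pos: [0.5474, -0.2547, 0.2104]
tcp_rot: [-180.0, -15.3, 139.5]
wrist_force: [0.5, 0.1, -0.3]
opening: 0.0301
grasp_force: 0.0
```

Run:
```python
from st import *
o,R=state();print(np.round(o["q"],1))
v=Ro.from_matrix(R.T@goal(139.4,15)).as_rotvec(degrees=True);print(v)
print((R.T@(np.array([.597,-.136,.2])-o["ee_pos"])).round(4))
```

```text
t 5.55 p [ 0.5474 -0.2547  0.2104] rot [-180.   -15.3  139.5] open 0.0301 F [ 0.5  0.1 -0.3]
[-26.8  30.9  41.  115.1   3.6  13.2]
[-0.05345045 -0.32615681  0.12245169]
[0.0352 0.1225 0.0204]
```

Emit:
{"method": "servo_tool", "body": {
  "moves": [
    [[0,0,0],[0.0117,0.0408,0.0068],35],
    [[0,0,0],[0.0117,0.0408,0.0068],35],
    [[0,0,0],[0.0117,0.0408,0.0068],35],
    [[0,0,0],[0,0,0],35]
  ]
}}

```text
time: 5.95
ee_pos: [0.5986, -0.1319, 0.1983]
tcp_rot: [-179.9, -15.5, 139.4]
wrist_force: [0.3, 0.5, -0.3]
opening: 0.0299
grasp_force: 0.0
```

```bash
cat >> st.py <<'E'
def look(pic=None):
    o,R=state();im,d=camera("wrist");c=calibration("wrist");P=cloud(d,c)
    for t in("finial","wheel_centre"):
        for r in mark_of(t,"wrist")[:2]: print(t,round(r["score"],2),w(r["xyz"],c).round(4))
    m=[r for r in cut_out("finial","wrist")]
    for r in m[:3]:
        Q=P[r["mask"]&(d>0)]; 
        for lo,hi in((.066,.08),(.1,.122),(.13,.15)):
            q=Q[(Q[:,2]>lo)&(Q[:,2]<hi)][:,:2].astype(np.float32)
            if len(q)>5 and hi<.1: q=q; print("mask",lo,len(q),cv2.minEnclosingCircle(q),circ(q))
            elif len(q)>5: print("mask",lo,len(q),cv2.minEnclosingCircle(q))
    rr=np.hypot(P[...,0]-.531,P[...,1]+.079)
    top=(abs(P[...,2]-.065)<.004)&(rr<.072)
    print("wheel",top.sum(),np.median(P[...,2][top]),cv2.minEnclosingCircle(P[top][:,:2].astype(np.float32)))
    if pic: cv2.imwrite("pics/"+pic,im[...,::-1])
    np.savez("last.npz",im=im,d=d,**c)
    return o,R
E
python3 - <<'E'
from st import *
o,R=look("d.png");print(np.round(o["q"],1))
E
```

```text
t 5.95 p [ 0.5986 -0.1319  0.1983] rot [-179.9  -15.5  139.4] open 0.0299 F [ 0.3  0.5 -0.3]
finial 0.89 [ 5.528e-01 -2.331e-01  2.000e-04]
finial 0.83 [0.563  0.072  0.0009]
wheel_centre 0.9 [ 0.5313 -0.0832  0.0606]
mask 0.066 231 ((0.554839551448822, -0.23732714354991913), 0.008587715215981007) [ 0.55467502 -0.23592182  0.00561432]
mask 0.066 239 ((0.38491159677505493, -0.07397422194480896), 0.008519526571035385) [ 0.38634005 -0.07421427  0.00537556]
mask 0.066 217 ((0.5481948256492615, -0.09872674942016602), 0.027989286929368973) [ 0.54862424 -0.09917387  0.02531364]
mask 0.1 800 ((0.5505824685096741, -0.10046336054801941), 0.022586990147829056)
mask 0.13 371 ((0.5506086945533752, -0.10045982897281647), 0.008543148636817932)
wheel 10650 0.06511868609720811 ((0.5292558073997498, -0.08017671853303909), 0.06540893018245697)
[-15.6  30.8  39.5 112.9   6.4  24.2]
```

View pics/d.png

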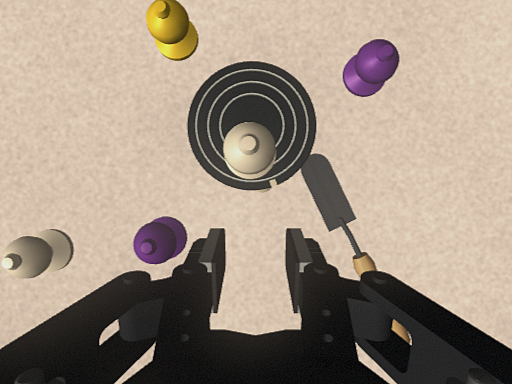

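The picture shows the white finial at (250,150), in line with the finger gap (256) and the wheel centre (252,125). Its fitted radii match the description. Next I descend behind it.

Run:
```python
from st import *
o,R=state();F=np.array([.5506,-.1004]);W=np.array([.5293,-.0802]);d=(W-F)/np.linalg.norm(W-F)
yaw=np.degrees(np.arctan2(d[1],d[0]));G=goal(yaw,15);print(yaw,np.linalg.norm(W-F),Ro.from_matrix(R.T@G).as_rotvec(degrees=True))
T=np.append(F-.05*d,.069);print(T,R.T@(T-o["ee_pos"]))
```

```text
t 6.15 p [ 0.5973 -0.1371  0.1986] rot [-179.9  -15.5  139.2] open 0.0303 F [-0.1  0.3 -0.4]
136.5183278021479 0.029355238033441318 [-0.83326567 -0.45134081  2.61788621]
[ 0.58687973 -0.13480613  0.069     ] [-0.02546081 -0.00479581  0.12740347]
```

Emit:
{"method": "servo_tool", "body": {
  "moves": [
    [[-0.8,-0.4,2.6],[0,0,0],35],
    [[0,0,0],[-0.0064,-0.001,0.0319],35],
    [[0,0,0],[-0.0064,-0.001,0.0319],35],
    [[0,0,0],[-0.0064,-0.001,0.0319],35],
    [[0,0,0],[-0.0032,-0.0005,0.016],35],
    [[0,0,0],[-0.0016,0,0.008],35],
    [[0,0,0],[0,0,0],35],
    [[0,0,0],[0,0,0],35]
  ]
}}

```text
time: 6.95
ee_pos: [0.5897, -0.1343, 0.0771]
tcp_rot: [180.0, -15.1, 136.6]
wrist_force: [-0.5, 0.0, 0.8]
opening: 0.0302
grasp_force: 0.0
```

Run:
```python
from st import *
o,R=look("e.png")
F=np.array([.5506,-.1004]);W=np.array([.5293,-.0802])
print("tool-frame finial",R.T@(np.append(F,.065)-o["ee_pos"]),"wheel",R.T@(np.append(W,.065)-o["ee_pos"]),R[:,0])
```

```text
t 6.95 p [ 0.5897 -0.1343  0.0771] rot [180.  -15.1 136.6] open 0.0302 F [-0.5  0.   0.8]
finial 0.89 [0.5633 0.0747 0.003 ]
finial 0.68 [ 0.5468 -0.0967  0.0633]
mask 0.066 112 ((0.5507676601409912, -0.23328635096549988), 0.006841595750302076) [ 0.56370333 -0.236671    0.0148607 ]
mask 0.066 500 ((0.5472867488861084, -0.0927765816450119), 0.0320691280066967) [ 0.54925485 -0.09614163  0.02617207]
mask 0.1 2551 ((0.5521917939186096, -0.09891270101070404), 0.022301435470581055)
mask 0.13 1475 ((0.5515710115432739, -0.0982828289270401), 0.008824095129966736)
wheel 25997 0.06506650018452889 ((0.5303053259849548, -0.07809074968099594), 0.0653427466750145)
tool-frame finial [ 0.04677359 -0.00223516  0.02511922] wheel [ 0.07512187 -0.00218811  0.03274171] [-0.70182368  0.66333879  0.25966358]
```

View pics/e.png

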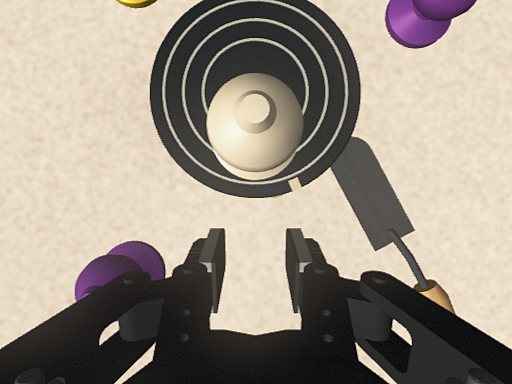

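The picture shows the fingertips, with the gap centred near (256,235), directly behind the finial's foot and the wheel centre. Now I lower to foot height, close in, and push slowly.

Emit:
{"method": "servo_tool", "body": {
  "moves": [
    [[0,0,0],[-0.001,0,0.0038],35],
    [[0,0,0],[-0.001,0,0.0038],35],
    [[0,0,0],[0.0048,0,0.0013],35],
    [[0,0,0],[0.0048,0,0.0013],35],
    [[0,0,0],[0.0019,0,0.0005],35],
    [[0,0,0],[0,0,0],35],
    [[0,0,0],[0,0,0],35]
  ]
}}

```text
time: 7.85
ee_pos: [0.5807, -0.1254, 0.0682]
tcp_rot: [-180.0, -15.1, 136.7]
wrist_force: [1.4, 0.6, -0.4]
opening: 0.0299
grasp_force: 0.0
```

Run:
```python
from st import *
o,R=look()
```

```text
t 7.85 p [ 0.5807 -0.1254  0.0682] rot [-180.   -15.1  136.7] open 0.0299 F [ 1.4  0.6 -0.4]
finial 0.94 [0.5648 0.0715 0.0026]
finial 0.68 [ 0.548  -0.098   0.0657]
wheel_centre 0.98 [ 0.5288 -0.0793  0.0659]
mask 0.066 100 ((0.5482317209243774, -0.10313259065151215), 0.02837376296520233) [ 0.54748035 -0.09483418  0.02943058]
mask 0.1 2893 ((0.5517988204956055, -0.098836250603199), 0.022530242800712585)
mask 0.13 1704 ((0.5515170097351074, -0.0983879566192627), 0.008760546334087849)
wheel 29830 0.06484703788890481 ((0.5300897359848022, -0.07817889750003815), 0.06540288776159286)
```

Emit:
{"method": "servo_tool", "body": {
  "moves": [
    [[0,0,0],[0.0019,0,0.0005],35],
    [[0,0,0],[0.0019,0,0.0005],35],
    [[0,0,0],[0.0019,0,0.0005],35],
    [[0,0,0],[0.0019,0,0.0005],35],
    [[0,0,0],[0.0019,0,0.0005],35],
    [[0,0,0],[0.0019,0,0.0005],35],
    [[0,0,0],[0.0019,0,0.0005],35],
    [[0,0,0],[0.0019,0,0.0005],35],
    [[0,0,0],[0.0019,0,0.0005],35],
    [[0,0,0],[0,0,0],35]
  ]
}}

```text
time: 9.05
ee_pos: [0.5676, -0.1131, 0.0681]
tcp_rot: [-180.0, -15.1, 136.7]
wrist_force: [0.7, -0.1, -0.2]
opening: 0.0299
grasp_force: 0.0
```

Run:
```python
from st import *
o,R=look("f.png")
```

```text
t 9.05 p [ 0.5676 -0.1131  0.0681] rot [-180.   -15.1  136.7] open 0.0299 F [ 0.7 -0.1 -0.2]
finial 0.87 [ 0.3896 -0.0743  0.0004]
finial 0.72 [0.5628 0.0725 0.    ]
wheel_centre 0.7 [ 0.526  -0.0783  0.0633]
mask 0.066 462 ((0.5634374618530273, 0.06545946002006531), 0.008283626288175583) [ 105.37742376 -195.3267917   221.72755042]
wheel 29460 0.06486407942741448 ((0.530276894569397, -0.07834827154874802), 0.0654180645942688)
```

View pics/f.png

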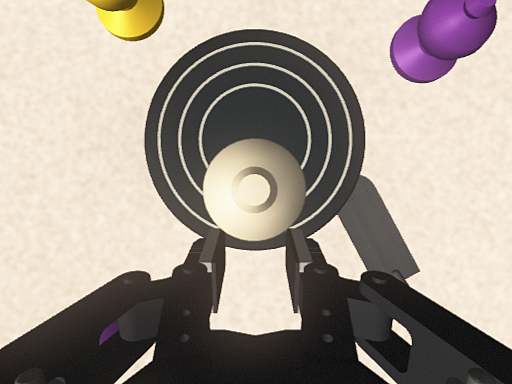

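The picture shows the finial upright at (255,190), with the fingertips (213,235) and (297,235) about touching its foot. The network missed it, so I'll measure belly and knob straight from the depth.

```bash
cat > m.py <<'E'
from st import *
def meas(new=True):
    o,R=state();im,d=camera("wrist");c=calibration("wrist");P=cloud(d,c);W=None
    rr=np.hypot(P[...,0]-.5303,P[...,1]+.0782)
    top=(abs(P[...,2]-.065)<.004)&(rr<.072);W=np.array(cv2.minEnclosingCircle(P[top][:,:2].astype(np.float32))[0])
    pale=(im.min(-1)>90)|True
    e=np.array(o["ee_pos"]);fw=R[:2,0]/np.linalg.norm(R[:2,0]);lt=R[:2,1]/np.linalg.norm(R[:2,1])
    print("wheel",W.round(4),"fwd/lat from TCP",((W-e[:2])@fw).round(4),((W-e[:2])@lt).round(4))
    bright=im.max(-1)>110
    for lo,hi in((.1,.122),(.13,.145)):
        m=((P[...,2]>lo)&(P[...,2]<hi)&(rr<.055)&(d>0)&bright).astype(np.uint8)
        n,L,s,_=cv2.connectedComponentsWithStats(m);k=1+s[1:,4].argmax()
        q=P[L==k][:,:2].astype(np.float32);C,r=cv2.minEnclosingCircle(q);C=np.array(C)
        print(lo,len(q),C.round(4),round(r,4),"fwd/lat from TCP",((C-e[:2])@fw).round(4),((C-e[:2])@lt).round(4),"off wheel fwd/lat",((C-W)@fw).round(4),((C-W)@lt).round(4))
E
python3 -c "
from m import *
meas()"
```

```text
t 9.25 p [ 0.5678 -0.1134  0.0681] rot [-180.   -15.1  136.7] open 0.0301 F [-0.3  1.9  0.1]
wheel [ 0.53   -0.0782] fwd/lat from TCP 0.0516 -0.0004
0.1 2623 [ 0.552  -0.0998] 0.0232 fwd/lat from TCP 0.0209 -0.001 off wheel fwd/lat -0.0308 -0.0006
0.13 1682 [ 0.5515 -0.0986] 0.0086 fwd/lat from TCP 0.022 -0.0005 off wheel fwd/lat -0.0296 -0.0001
```

Run:
```python
from st import *
o,R=state();im,d=camera("wrist");c=calibration("wrist")
P=(cloud(d,c)-np.array(o["ee_pos"]))@R
print(pix(o["ee_pos"],c),pix(np.array(o["ee_pos"])+R[:,0]*.011+R[:,1]*.015,c))
for u in(208,214,219,223):
    print(u,[tuple((1000*P[v,u]).round().astype(int)) for v in(222,228,232,238,250,280,300)])
```

```text
t 9.3 p [ 0.5678 -0.1134  0.0681] rot [-180.   -15.1  136.7] open 0.0299 F [-0.  -0.6 -0.4]
[255.5 227.2] [282.1 209. ]
208 [(np.int64(2), np.int64(-28), np.int64(3)), (np.int64(-2), np.int64(-28), np.int64(4)), (np.int64(-4), np.int64(-28), np.int64(3)), (np.int64(11), np.int64(-21), np.int64(-40)), (np.int64(11), np.int64(-19), np.int64(-52)), (np.int64(7), np.int64(-17), np.int64(-68)), (np.int64(17), np.int64(-13), np.int64(-93))]
214 [(np.int64(2), np.int64(-24), np.int64(3)), (np.int64(11), np.int64(-20), np.int64(-29)), (np.int64(11), np.int64(-19), np.int64(-33)), (np.int64(11), np.int64(-18), np.int64(-39)), (np.int64(11), np.int64(-17), np.int64(-52)), (np.int64(4), np.int64(-16), np.int64(-62)), (np.int64(-6), np.int64(-16), np.int64(-60))]
219 [(np.int64(22), np.int64(-15), np.int64(-47)), (np.int64(11), np.int64(-17), np.int64(-29)), (np.int64(12), np.int64(-17), np.int64(-34)), (np.int64(12), np.int64(-16), np.int64(-41)), (np.int64(10), np.int64(-15), np.int64(-50)), (np.int64(-2), np.int64(-15), np.int64(-52)), (np.int64(-10), np.int64(-15), np.int64(-55))]
223 [(np.int64(22), np.int64(-13), np.int64(-49)), (np.int64(18), np.int64(-14), np.int64(-45)), (np.int64(11), np.int64(-15), np.int64(-34)), (np.int64(9), np.int64(-15), np.int64(-34)), (np.int64(3), np.int64(-15), np.int64(-35)), (np.int64(-10), np.int64(-15), np.int64(-39)), (np.int64(-81), np.int64(-26), np.int64(48))]
```

The finial hasn't moved, and the depth suggests the open pads end well short of the TCP, so the tips would be too high. I'll back off and check that before pushing.

Emit:
{"method": "servo_tool", "body": {
  "moves": [
    [[0,0,0],[-0.0097,0,-0.0026],35],
    [[0,0,0],[-0.0097,0,-0.0026],35],
    [[0,0,0],[-0.0097,0,-0.0026],35],
    [[0,0,0],[0,0,0],35],
    [[0,0,0],[0,0,0],35]
  ]
}}

```text
time: 9.85
ee_pos: [0.5898, -0.1342, 0.0677]
tcp_rot: [-180.0, -15.2, 136.7]
wrist_force: [-0.1, -0.2, -0.1]
opening: 0.0298
grasp_force: 0.0
```

Run:
```python
from m import *
meas()
o,R=state();im,d=camera("wrist");c=calibration("wrist")
P=(cloud(d,c)-np.array(o["ee_pos"]))@R
m=(abs(P[...,1])<.03)&(abs(P[...,0])<.025)&(P[...,2]>-.06)&(P[...,2]<.0)&(d>0)
print("gripper max z per x-bin, wrist:",[(x,(1000*P[...,2][m&(abs(P[...,0]*1000-x)<2)]).max().round(1)) for x in(-10,-6,-2,2,6,10,12)if (m&(abs(P[...,0]*1000-x)<2)).any()])
im2,d2=camera("scene");c2=calibration("scene");P2=(cloud(d2,c2)-np.array(o["ee_pos"]))@R
m=(abs(P2[...,1])<.03)&(abs(P2[...,0])<.02)&(P2[...,2]>-.06)&(P2[...,2]<.02)&(d2>0)&(im2.max(-1)<70)
Q=1000*P2[m];print("scene",len(Q),Q[np.argsort(-Q[:,2])][:12].round())
p=pix(o["ee_pos"],c2).astype(int);print(p)
a=cv2.resize(im2[p[1]-45:p[1]+45,p[0]-60:p[0]+60],(800,600),interpolation=cv2.INTER_CUBIC)
cv2.circle(a,(400,300),6,(255,0,0),2);cv2.imwrite("pics/g.png",np.clip(a.astype(float)*1.8,0,255).astype(np.uint8)[...,::-1])
```

```text
t 9.85 p [ 0.5898 -0.1342  0.0677] rot [-180.   -15.2  136.7] open 0.0298 F [-0.1 -0.2 -0.1]
wheel [ 0.5298 -0.078 ] fwd/lat from TCP 0.0822 -0.0003
0.1 2474 [ 0.5514 -0.0997] 0.0219 fwd/lat from TCP 0.0515 -0.0012 off wheel fwd/lat -0.0306 -0.0009
0.13 1503 [ 0.5513 -0.0984] 0.0086 fwd/lat from TCP 0.0525 -0.0004 off wheel fwd/lat -0.0297 -0.0001
t 9.9 p [ 0.5896 -0.134   0.0678] rot [-180.   -15.2  136.7] open 0.0299 F [-0.2  1.  -0. ]
gripper max z per x-bin, wrist: [(-10, np.float64(-28.3)), (-6, np.float64(-27.9)), (-2, np.float64(-26.3)), (2, np.float64(-24.9)), (6, np.float64(-24.3)), (10, np.float64(-25.2)), (12, np.float64(-27.6))]
scene 127 [[ 18.   7.   9.]
 [ 20.   3.   9.]
 [ 19.  -1.   8.]
 [  6.  19. -24.]
 [ -0.  19. -25.]
 [ -3.  20. -25.]
 [-10.  19. -25.]
 [  7. -18. -25.]
 [ -6.  20. -26.]
 [  4.  22. -26.]
 [ -6. -17. -27.]
 [ 10.  18. -27.]]
[226 169]
```

View pics/g.png

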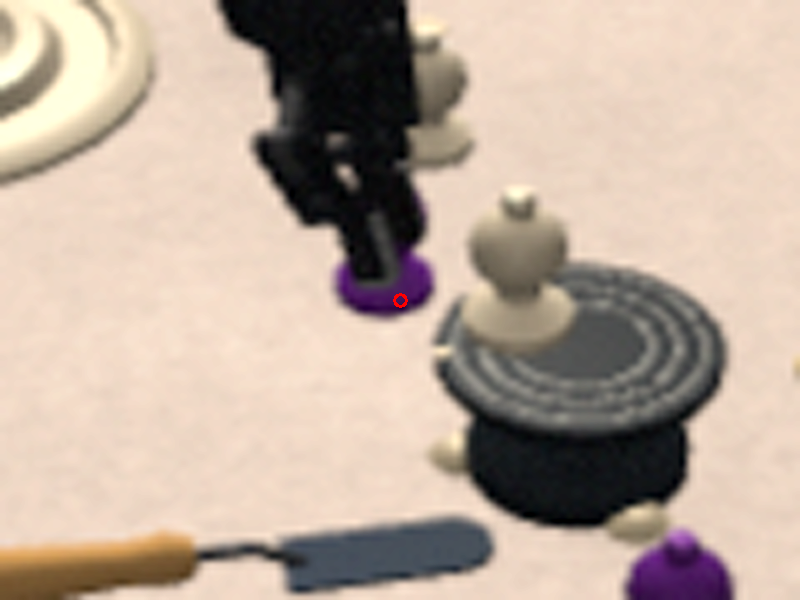

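Both cameras show that the tips at this opening end about 24 mm short of the reported TCP (red mark). They would have met the belly, so I need to go about 20 mm lower. First I check the height of the pale mark on the rim.

Run:
```python
from m import *
o,R=state();im,d=camera("wrist");c=calibration("wrist");P=cloud(d,c)
r=np.hypot(P[...,0]-.53,P[...,1]+.078);fw=R[:2,0]/np.linalg.norm(R[:2,0]);lt=R[:2,1]/np.linalg.norm(R[:2,1])
e=np.array(o["ee_pos"])[:2]
F=(P[...,:2]-e)@fw;L=(P[...,:2]-e)@lt
m=(r>.057)&(r<.07)&(F<.05)&(abs(L)<.03)&(im.min(-1)>100)&(P[...,2]>.02)&(P[...,2]<.1)
print(m.sum(),np.percentile(P[m],[2,50,98],axis=0),F[m].mean(),L[m].min(),L[m].max())
```

```text
t 10.0 p [ 0.5895 -0.1338  0.068 ] rot [-180.   -15.1  136.7] open 0.0297 F [ 0.  -1.   0.6]
174 [[ 0.54803897 -0.13234642  0.06365978]
 [ 0.58713814 -0.10029634  0.06524325]
 [ 0.59174319 -0.09597545  0.06656721]] 0.02517039802118727 -0.0295494235899546 0.029751984110142324
```

Emit:
{"method": "servo_tool", "body": {
  "moves": [
    [[0,0,0],[-0.0026,0,0.0097],35],
    [[0,0,0],[0,0,0],35],
    [[0,0,0],[0,0,0],35]
  ]
}}

```text
time: 10.35
ee_pos: [0.5893, -0.1338, 0.0574]
tcp_rot: [-180.0, -15.2, 136.7]
wrist_force: [0.8, 0.5, 0.1]
opening: 0.0299
grasp_force: 0.0
```

Emit:
{"method": "servo_tool", "body": {
  "moves": [
    [[0,0,0],[-0.0012,0,0.0043],35],
    [[0,0,0],[-0.0011,0,0.0044],35],
    [[0,0,0],[0,0,0],35],
    [[0,0,0],[0.0048,0,0.0013],35],
    [[0,0,0],[0.0048,0,0.0013],35],
    [[0,0,0],[0.0048,0,0.0013],35],
    [[0,0,0],[0.0029,0,0.0008],35],
    [[0,0,0],[0.0019,0,0.0005],35],
    [[0,0,0],[0,0,0],35],
    [[0,0,0],[0,0,0],35]
  ]
}}

```text
time: 11.35
ee_pos: [0.5752, -0.1203, 0.049]
tcp_rot: [-180.0, -15.1, 136.7]
wrist_force: [-0.2, 0.3, 0.0]
opening: 0.0299
grasp_force: 0.0
```

```bash
python3 -c "
from m import *
meas()"
```

```text
t 11.35 p [ 0.5752 -0.1203  0.049 ] rot [-180.   -15.1  136.7] open 0.0299 F [-0.2  0.3  0. ]
wheel [ 0.5302 -0.0782] fwd/lat from TCP 0.0617 -0.0002
0.1 3441 [ 0.5515 -0.0994] 0.0223 fwd/lat from TCP 0.0317 -0.0011 off wheel fwd/lat -0.03 -0.0008
0.13 2438 [ 0.5514 -0.0984] 0.0088 fwd/lat from TCP 0.0323 -0.0004 off wheel fwd/lat -0.0294 -0.0001
```

Emit:
{"method": "servo_tool", "body": {
  "moves": [
    [[0,0,0],[0.0019,0,0.0005],35],
    [[0,0,0],[0.0019,0,0.0005],35],
    [[0,0,0],[0.0014,0,0.0004],35],
    [[0,0,0],[0.0014,0,0.0004],35],
    [[0,0,0],[0.0014,0,0.0004],35],
    [[0,0,0],[0.0014,0,0.0004],35],
    [[0,0,0],[0.0014,0,0.0004],35],
    [[0,0,0],[0.0014,0,0.0004],35],
    [[0,0,0],[0,0,0],35],
    [[0,0,0],[0,0,0],35]
  ]
}}

```text
time: 12.4
ee_pos: [0.566, -0.1116, 0.0489]
tcp_rot: [-180.0, -15.1, 136.7]
wrist_force: [1.3, -0.9, -0.0]
opening: 0.0303
grasp_force: 0.3
```

```bash
python3 -c "
from m import *
meas()"
```

```text
t 12.4 p [ 0.566  -0.1116  0.0489] rot [-180.   -15.1  136.7] open 0.0303 F [ 1.3 -0.9 -0. ]
wheel [ 0.5299 -0.0782] fwd/lat from TCP 0.0492 -0.0005
0.1 3382 [ 0.5497 -0.0964] 0.0225 fwd/lat from TCP 0.0223 -0.0002 off wheel fwd/lat -0.0269 0.0003
0.13 2437 [ 0.5495 -0.0964] 0.0087 fwd/lat from TCP 0.0224 -0.0003 off wheel fwd/lat -0.0268 0.0002
```

It's in contact, sliding upright and on line. I'll keep pushing slowly.

Emit:
{"method": "servo_tool", "body": {
  "moves": [
    [[0,0,0],[0.0014,0,0.0004],35],
    [[0,0,0],[0.0014,0,0.0004],35],
    [[0,0,0],[0.0014,0,0.0004],35],
    [[0,0,0],[0.0014,0,0.0004],35],
    [[0,0,0],[0.0014,0,0.0004],35],
    [[0,0,0],[0.0014,0,0.0004],35],
    [[0,0,0],[0.0014,0,0.0004],35],
    [[0,0,0],[0.0014,0,0.0004],35],
    [[0,0,0],[0.0014,0,0.0004],35],
    [[0,0,0],[0.0014,0,0.0004],35],
    [[0,0,0],[0.0014,0,0.0004],35],
    [[0,0,0],[0,0,0],35]
  ]
}}

```text
time: 13.65
ee_pos: [0.5541, -0.1005, 0.0487]
tcp_rot: [-180.0, -15.1, 136.7]
wrist_force: [0.8, -0.3, 0.9]
opening: 0.0299
grasp_force: 0.6
```

```bash
python3 -c "
from m import *
meas()"
```

```text
t 13.65 p [ 0.5541 -0.1005  0.0487] rot [-180.   -15.1  136.7] open 0.0299 F [ 0.8 -0.3  0.9]
wheel [ 0.5303 -0.0783] fwd/lat from TCP 0.0326 -0.0002
0.1 3424 [ 0.5379 -0.0853] 0.0226 fwd/lat from TCP 0.0222 -0.0001 off wheel fwd/lat -0.0104 0.0001
0.13 2456 [ 0.5379 -0.0852] 0.0087 fwd/lat from TCP 0.0222 -0.0 off wheel fwd/lat -0.0104 0.0002
```

Emit:
{"method": "servo_tool", "body": {
  "moves": [
    [[0,0,0],[0.0014,0,0.0004],35],
    [[0,0,0],[0.0014,0,0.0004],35],
    [[0,0,0],[0.0014,0,0.0004],35],
    [[0,0,0],[0.0014,0,0.0004],35],
    [[0,0,0],[0.0014,0,0.0004],35],
    [[0,0,0],[0.0014,0,0.0004],35],
    [[0,0,0],[0.0012,0,0.0003],35],
    [[0,0,0],[0,0,0],35],
    [[0,0,0],[0,0,0],35]
  ]
}}

```text
time: 14.6
ee_pos: [0.547, -0.0937, 0.0485]
tcp_rot: [-180.0, -15.1, 136.7]
wrist_force: [0.6, -0.4, 0.6]
opening: 0.0301
grasp_force: 0.7
```

```bash
python3 -c "
from m import *
meas()"
```

```text
t 14.6 p [ 0.547  -0.0937  0.0485] rot [-180.   -15.1  136.7] open 0.0301 F [ 0.6 -0.4  0.6]
wheel [ 0.5303 -0.0786] fwd/lat from TCP 0.0224 -0.0005
0.1 3505 [ 0.5308 -0.0785] 0.0227 fwd/lat from TCP 0.0221 -0.0 off wheel fwd/lat -0.0003 0.0004
0.13 2471 [ 0.5308 -0.0786] 0.0086 fwd/lat from TCP 0.0221 -0.0001 off wheel fwd/lat -0.0003 0.0004
```

It's centred within about 0.5 mm. I'll retreat straight back, then up.

Emit:
{"method": "servo_tool", "body": {
  "moves": [
    [[0,0,0],[-0.0019,0,-0.0005],35],
    [[0,0,0],[-0.0048,0,-0.0013],35],
    [[0,0,0],[-0.0097,0,-0.0026],35],
    [[0,0,0],[-0.0145,0,-0.0039],35],
    [[0,0,0],[-0.0145,0,-0.0039],35],
    [[0,0,0],[0,0,-0.03],35],
    [[0,0,0],[0,0,-0.03],35],
    [[0,0,0],[0,0,-0.03],35],
    [[0,0,0],[0,0,-0.02],35],
    [[0,0,0],[0,0,0],35],
    [[0,0,0],[0,0,0],35]
  ]
}}

```text
time: 15.75
ee_pos: [0.6025, -0.1461, 0.1538]
tcp_rot: [-180.0, -15.1, 136.7]
wrist_force: [0.0, 0.5, -1.6]
opening: 0.0295
grasp_force: 0.0
```

Run:
```python
from m import *
meas()
im,d=camera("wrist");im2,_=camera("top")
cv2.imwrite("pics/h.png",np.hstack([cv2.resize(i,(400,300)) for i in(im,im2)])[...,::-1])
```

```text
t 15.75 p [ 0.6025 -0.1461  0.1538] rot [-180.   -15.1  136.7] open 0.0295 F [ 0.   0.5 -1.6]
wheel [ 0.5294 -0.0779] fwd/lat from TCP 0.1 -0.0006
0.1 1010 [ 0.5301 -0.0798] 0.0215 fwd/lat from TCP 0.0982 -0.0015 off wheel fwd/lat -0.0018 -0.0009
0.13 466 [ 0.5302 -0.0781] 0.0089 fwd/lat from TCP 0.0993 -0.0002 off wheel fwd/lat -0.0008 0.0004
```

View pics/h.png

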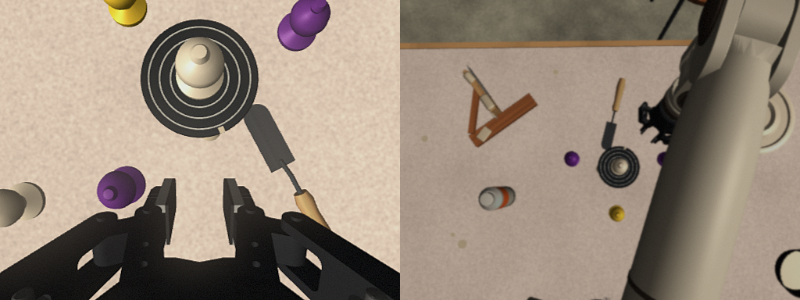

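The finial stands upright at (200,75) in the wrist view, inside the smallest ring. The top view shows it centred as well, at (621,167), with the bystanders where they were and the hand clear.

```bash
python3 -c "
from workcell import *
print(job_done())"
```

```text
the job is handed in; nothing more can be done
None
```

The finial stands upright within about 1 mm of the wheel's centre, its foot inside the smallest ring; the other things are unmoved, the hand is clear, and I handed the job in at about 16 s on the robot's clock.

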